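# Counter-hold the hidden bolt head behind the bracket

## Robot

A 6-joint arm with a two-finger parallel gripper is mounted at the origin on a cart in front of the work surface, level with it; the furniture and walls round the work are solid. World frame = base frame: x ahead of the robot, y to its left, z up, the work surface at z = 0. Lengths are in mm, angles in rad, forces in N, time in s.
With the tool pointing down it reaches from about 400 to 925 mm from the base axis. Payload 12.5 kg.
Tool frame: the origin (TCP) lies on the centre line of the jaws, within the pads' length; the fingertips stand 14 mm ahead of it and the grasp point (between the pads) lies 5 mm behind it; z points along the fingers, y is the direction in which the jaws open and shut (so a half turn about z gives the same grasp; the last joint's range is limited). The gripper opens to 95 mm and grips with 3 to 60 N. Pads are 20 mm wide; open, the fingers measure 119 mm over their backs; the gripper's body (75 mm by 180 mm) begins 59 mm behind the grasp point.
Start: joints at [-1.445, 0.491, 1.559, -0, 1.092, -0.106], TCP at [143.603, -608.295, 228.661] pointing down, gripper open.
Joint ranges: [-3.1, 3.1], [-0.84, 2.19], [0.05, 2.79], [-1.13, 4.28], [0.06, 2.93], [-2.69, 2.69]. Speed limits (rad/s): [2.22, 2.22, 2.79, 3.14, 3.14, 3.14].

## Interface

Orientations are given as [roll, pitch, yaw] about the fixed x, y, z axes, in that order (R = Rz(yaw) Ry(pitch) Rx(roll)).
In Python, from cell import * gives the robot as it stands.
- The arm moves only by the tool play_rows, never from a script. Its argument "moves" is a list of rows, each a list of 7 numbers: the shift along the tool's x, y, z in m, then the turn, a rotation vector about the tool's x, y, z in rad, then the opening in per cent of the stroke, from 0 (shut) to 100 (fully open). In form: [[tx, ty, tz, ax, ay, az, claw], ...]. A call has 1 to 8 rows; each row shifts and turns the pose as measured when the row begins, along the tool's axes as they then stand; what a row does not reach is not made up. A row lasts 1/10 s, in which the tool goes at most 50 mm and 8.59 degrees, less where a joint would pass 70% of its speed; a pose out of reach is approached as far as the arm can. A call is refused whole if a number of a shift passes 0.05 or a number of a turn 0.15, either way. A call with a gripper value outside its range is refused whole. The fingers move at their own pace and stop on an object; the grip force is fixed at half the most. Time passes only in rows, so rows that do not move let the fingers close. It gives the time, the measured TCP pose, the force and the opening at its end, in the units of the state.
- state(): the state, without advancing time (a new reading comes with each control period).
- read_camera(name): name is "side" or "top" or "wrist"; returns a dict with "img" (400x640x3 uint8, red, green, blue), "fx", "fy", "cx", "cy" (pixels), "R" (3x3) and "t" (3): a world point X has camera coordinates R X + t. Camera axes: x right, y down, z forward; pixel columns grow to the right and rows downward; lengths in mm; the calibration is good to about 2 mm. A picture is of the moment at which its call begins. There is no depth.
- job_done(): hands the job in, once; it reports no verdict.
The state is a dict: "t": time; "joints": joint angles; "qvel": joint speeds; "tau": joint torques, N m; "eef_pos": TCP position; "tcp_rot": TCP orientation; "ft_force": force on the tool from outside, world axes, zero at the start; "moment": the same for the moment, N m; "opening": opening from 0.0 (shut) to 1.0 (fully open).
Only numpy, scipy, OpenCV 4.12 (cv2) and the standard library are available. Lean on these libraries where they do the work, as an engineer would, in place of code of your own. Each camera call takes 0.05 s, during which the arm holds its last target.

## Task

The nut on the front of the steel bracket is seized on its bolt and the spanner on it has sagged onto its stop pin. First take the small cream dropper bottle out of the gap behind the bracket's front plate and stand it upright on the bench close beside the taller oil bottle to the right of the bracket, and let go of it; then reach down into the gap, grip the hidden bolt head, turn the bolt by its head until the spanner is level, and finish still gripping the head, holding the bolt from turning back. Do not touch the spanner, and leave the oil bottle, the pliers and the solder spool where they are.

Things in the scene. Friction and masses are not known exactly. Their poses are not given: they have to be found in the camera images.
- bracket: Grey U-shaped steel bracket, fixed. Origin: centre of the underside of its foot plate (120 mm in x, 210 in y, 10 thick). z up. Two upright plates 6 mm thick, 190 mm long in y, top edge 104 mm above the bench: front (robot side) at x = -38 to -32 mm, rear at x = 32 to 38 mm. The 64 mm gap between them is open above and at both ends. The bolt runs along x, 80 mm above the bench, at y = 0.
- head_centre (a point): Centre of the hexagonal bolt head in the gap, 80 mm above the bench, mid-way between the plates, hidden behind the front one; 24 mm across flats, 20 mm long along the bolt. Its axes turn with the bolt; at the start they are parallel to the bracket's and two flats are vertical, facing the bracket's +y and -y, with free space for fingers on both sides once the dropper bottle is gone.
- bolt (a joint): Bolt angle, rad: 0 at the start, spanner on its stop pin 0.35 rad (20 deg) below level; grows as the spanner rises, right-handed about the bracket's +x (top of head towards bracket -y); level at 0.35; end stop 0.9. Bolt, nut and spanner turn as one; the spanner's weight (about 0.1 N m, varies by a third) turns it back to 0 when let go; little friction.
- spanner_end (a point): Centre of the free end of the steel ring spanner on the nut, in front of the front plate; the spanner points to the bracket's +y, this point is 150 mm from the bolt axis, the end eye 28 mm across. Not to be touched.
- dropper_centre (a point): Centre (half-way up) of the small cream dropper bottle with black nozzle, 90 mm tall, round body 34 mm across up to 70 mm high, 50 g, loose. Starts upright in the gap on the 10 mm foot plate (centre 55 mm above the bench), on the bracket's +y side of the bolt head, 62 to 72 mm from it. z: its own axis. Room to grip it with the fingers on its bracket +y and -y sides.
- oil_centre (a point): Centre (half-way up) of the taller yellow oil bottle with a red nozzle, 120 mm tall, 43 mm across, standing loose on the bench to the right of the bracket. Stays where it is. The bench round it is free on the robot's side for at least 120 mm.
- red_pliers: Red pliers lying loose on the bench, bystander, 56 x 132 x 12 mm; origin under the centre.
- spool: Spool of solder, loose bystander, 55 mm across, 33 mm tall; origin under the centre.
- spanner: The ring spanner on the nut; its origin lies at the bolt head's centre, its axes parallel to the head's.
- dropper: The dropper bottle; origin at the centre of its underside, z up its axis.
- oil: The oil bottle; origin at the centre of its underside, z up its axis.
Mind the look-alikes: they are no part of the job. Leave any pink or purple look-alike of the dropper alone.

How it is judged (in metres and radians):
On the way, in this order (a step that is already met when the one before it is completed fails the run):
1. the dropper bottle stands upright on the bench close beside the oil bottle, let go (horizontal distance between dropper and oil below 0.13 m and height (world z) of dropper below 0.006 m and angle between dropper's own z axis and vertical below 0.15 rad and contact force between the fingers and dropper below 0.1 N), for 0.2 s.
2. the fingers grip the bolt head (contact force between the fingers and bolt above 5 N and distance between the grasp point and head_centre below 0.035 m), for 0.1 s.
At the end, for the whole second after the job is handed in: Fingers grip the head (over 5 N, grasp point within 35 mm of its centre), bolt still at 0.25 to 0.45 rad, nothing touching the spanner; dropper bottle at rest on the bench, upright within 0.15 rad, axis within 130 mm of the oil bottle's; oil bottle upright (all of step 2 and value of joint bolt between 0.25 and 0.45 rad and velocity of joint bolt between -0.05 and 0.05 rad/s and contact force between anything else and spanner below 0.2 N and horizontal distance between dropper and oil below 0.13 m and height (world z) of dropper below 0.006 m and angle between each of dropper, oil's own z axis and vertical below 0.15 rad and linear speed of dropper below 0.02 m/s); the arm keeps its last pose, push and grip.
It fails at once if the spanner is touched (contact force between anything else and spanner above 1 N).
It fails at once if the oil bottle is shoved or tipped (distance of oil from where it was at the start of the episode above 0.03 m or angle between oil's own z axis and vertical above 0.3 rad).
It fails at once if the pliers or the spool are disturbed (distance of any of red_pliers, spool from where it was at the start of the episode above 0.03 m).
It also fails if it takes over 51 s, if anything falls off the work surface, if the arm or the gripper's body presses on something with over 40 N, if the wrist force passes 120 N, or if a joint passes its speed limit or range.

## Working session

There is one attempt and no reset: what is moved stays moved. The work goes in short steps, Python scripts to look and compute and a tool call to move; the robot and the scene stay as the last step left them, time stands still between calls to the robot, and variables do not carry over. Pictures are saved under pics/ and viewed, and the job is handed in when it is done.

Besides the shell and the picture viewer there is one more tool, called after ">>>" as name([rows], argument=value, ...), one row to a line, values as JSON. play_rows: Moves the arm, as the interface text tells. Its arguments: {"type":"object","properties":{"moves":{"type":"array"}},"required":["moves"]}

```bash
mkdir -p pics; ls
python3 - <<'E'
from cell import *
import cv2
print(state())
for n in("side","top","wrist"):
    c=read_camera(n); cv2.imwrite(f"pics/{n}0.png",c["img"][:,:,::-1]); print(n,c["fx"],c["cx"],c["cy"],c["R"],c["t"])
E
```

```text
pics
{'t': 0.0, 'joints': array([-1.44458747e+00,  4.91543487e-01,  1.55945708e+00, -2.71913809e-07,
        1.09171089e+00, -1.05641863e-01]), 'qvel': array([-8.65246529e-05,  1.02792438e-03, -3.70411954e-05,  1.40763337e-03,
       -1.32476588e-03,  7.37796331e-05]), 'tau': array([ 3.32941941e-03, -6.12634492e+01, -2.58170950e+01,  6.92979922e-02,
        4.83281922e-02, -7.96732229e-05]), 'eef_pos': array([ 143.57872861, -608.04263202,  228.06910331]), 'tcp_rot': array([-3.14048006e+00, -1.17733064e-04,  2.31850779e-01]), 'ft_force': array([-0.28047359, -0.582593  ,  0.4857441 ]), 'moment': array([-0.01606263,  0.04577896, -0.0188046 ]), 'opening': 1.0042192044570644}
side 478.2577717384887 320.72535773400995 200.73638809348213 [[-0.96323738 -0.26849268 -0.00924264]
 [-0.15367387  0.57888322 -0.8007987 ]
 [ 0.220359   -0.76993889 -0.59886226]] [ 446.04254441  239.24869089 1297.71756633]
top 449.8157325525148 318.6618489702721 189.9219924104259 [[ 0.02060967 -0.99961395  0.01863287]
 [-0.99833161 -0.02158152 -0.05355585]
 [ 0.0539373  -0.01749802 -0.998391  ]] [-206.3177542   511.29919937 1160.50345444]
wrist 340.6564302830802 315.5181251359373 192.874029831838 [[ 0.22992215 -0.9732081  -0.00134293]
 [-0.935624   -0.2214222   0.27491805]
 [-0.26784983 -0.06195327 -0.96146673]] [-624.98776271  -31.56468734  391.52041749]
```

View pics/side0.png

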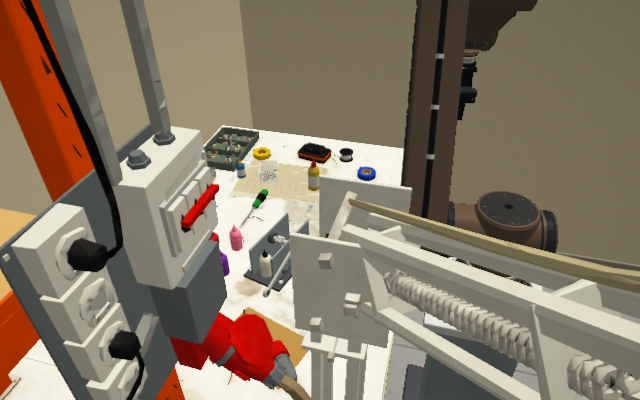

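View pics/top0.png

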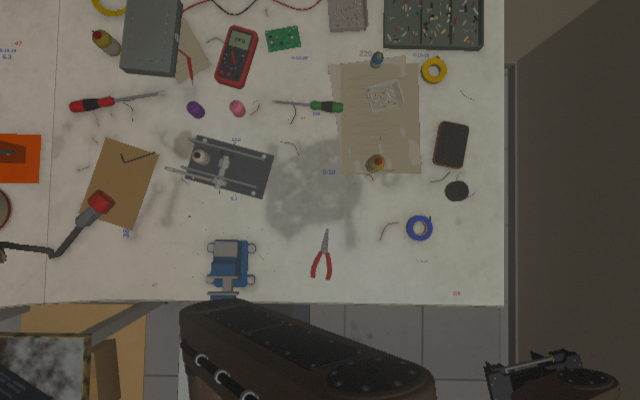

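View pics/wrist0.png

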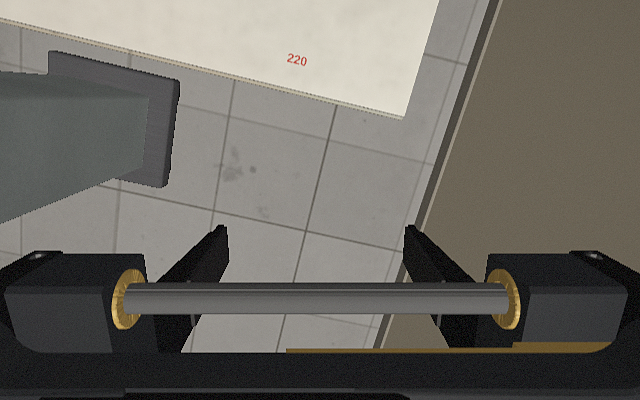

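Side view: cream dropper at about (265,263) in the bracket gap, pink look-alike at (237,238), purple at (223,263), oil bottle at (313,177). Top view: bracket at (228,168), dropper at (200,157), oil at (376,163). A second yellow/red bottle at (105,42) is left of the bracket, so it isn't the one meant. I'll enlarge these.

Run:
```python
import cv2,numpy as np
t=cv2.imread("pics/top0.png");s=cv2.imread("pics/side0.png")
a=cv2.resize(t[90:210,155:285],None,fx=6,fy=5,interpolation=cv2.INTER_CUBIC)
cv2.imwrite("pics/tc.png",cv2.resize(t[120:210,160:280],None,fx=6,fy=6,interpolation=cv2.INTER_CUBIC))
cv2.imwrite("pics/sc.png",cv2.resize(s[140:300,200:340],None,fx=3.7,fy=3.7,interpolation=cv2.INTER_CUBIC))
cv2.imwrite("pics/oc.png",cv2.resize(t[130:200,340:410],None,fx=6,fy=6,interpolation=cv2.INTER_CUBIC))
```

```text
(no output)
```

View pics/tc.png

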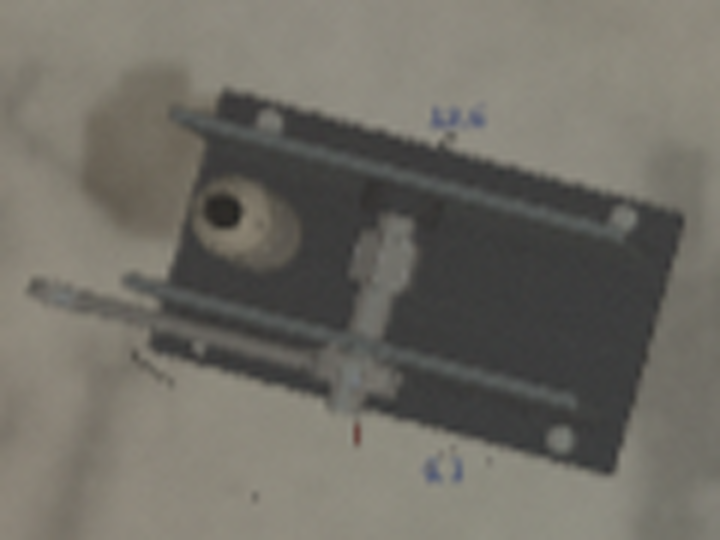

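View pics/sc.png

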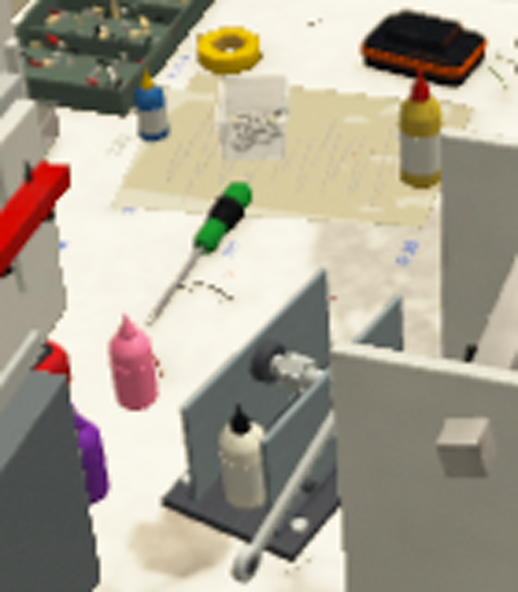

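View pics/oc.png

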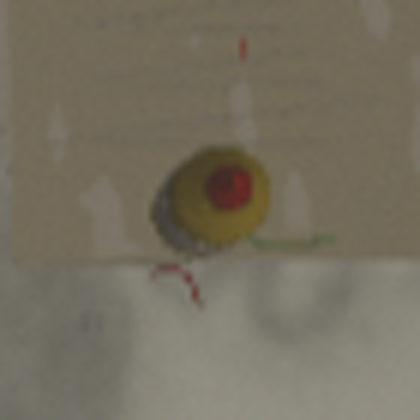

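```bash
cat > h.py <<'E'
import numpy as np,cv2
from cell import *
def ray(c,u,v):
    R=np.array(c["R"]);t=np.array(c["t"])
    o=-R.T@t; d=R.T@np.array([(u-c["cx"])/c["fx"],(v-c["cy"])/c["fy"],1]); return o,d
def onz(c,u,v,z):
    o,d=ray(c,u,v); return o+d*(z-o[2])/d[2]
def proj(c,X):
    p=np.array(c["R"])@np.array(X)+np.array(c["t"]); return np.array([c["fx"]*p[0]/p[2]+c["cx"],c["fy"]*p[1]/p[2]+c["cy"]])
E
python3 - <<'E'
from h import *
c=read_camera("top"); s=read_camera("side")
f=lambda x,y:(160+x/6-.4,120+y/6-.4)
P=[onz(c,*f(*p),10) for p in [(222,90),(685,212),(613,473),(150,347)]]
for p in P: print(p.round(1))
print([np.linalg.norm(P[i]-P[(i+1)%4]).round(1) for i in range(4)]); C=np.mean(P,0)
e=((P[0]-P[1])+(P[3]-P[2]))/2; yaw=np.arctan2(-e[0],e[1]); print("centre",C,"yaw",yaw)
print("dropper nozzle top z100",onz(c,*f(222,208),100), "shoulder 80",onz(c,*f(240,222),80))
print("red tip oil z120",onz(c,340+230/6-.4,130+188/6-.4,115))
print("head z92",onz(c,*f(398,255),90))
# side
g=lambda x,y:(200+x/3.7-.4,140+y/3.7-.4)
print("side oil tip",onz(s,*g(421,75),120),"base",onz(s,*g(420,183),0))
print("side dropper tip",onz(s,*g(240,408),100), "base",onz(s,*g(243,503),10))
print("spanner eye top", onz(c,*f(45,288),30), "pliers",onz(c,321,255,6))
print("spool?",onz(c,457,190,20),onz(c,419,228,15))
def B(p): 
    return C*[1,1,0]+np.array([np.cos(yaw)*p[0]-np.sin(yaw)*p[1],np.sin(yaw)*p[0]+np.cos(yaw)*p[1],p[2]])
for p in [(0,0,80),(0,67,100),(-35,95,104),(35,95,104),(35,-95,104),(-35,-95,104)]:
    u=proj(c,B(p)); print(p,B(p).round(1),((u-[160,120])*6).round(),proj(s,B(p)).round())
E
```

```text
[654.6 128.6  10. ]
[605.5 -75.5  10. ]
[490.3 -47.1  10. ]
[541.  155.9  10. ]
[np.float64(209.9), np.float64(118.7), np.float64(209.2), np.float64(116.9)]
centre [572.86915107  40.47908246  10.        ] yaw -0.2404256901530364
dropper nozzle top z100 [591.14947275 103.75018485 100.        ] shoulder 80 [588.08067959 101.29165544  80.        ]
red tip oil z120 [ 583.13761862 -334.99156227  115.        ]
head z92 [574.80242327  34.19856114  90.        ]
side oil tip [ 579.74811805 -330.78480897  120.        ] base [ 5.82656741e+02 -3.29465990e+02 -1.13686838e-13]
side dropper tip [588.46366738 109.05061892 100.        ] base [590.60138745 117.15722012  10.        ]
spanner eye top [563.84651753 195.95988395  30.        ] pliers [ 345.73571291 -205.27648863    6.        ]
spool? [ 522.93485771 -557.82424575   20.        ] [ 421.54724212 -459.9220058    15.        ]
(0, 0, 80) [572.9  40.5  80. ] [385. 260.] [279. 240.]
(0, 67, 100) [588.8 105.6 100. ] [215. 211.] [265. 249.]
(-35, 95, 104) [561.5 141.1 104. ] [121. 276.] [270. 259.]
(35, 95, 104) [629.5 124.4 104. ] [169. 109.] [248. 250.]
(35, -95, 104) [584.2 -60.1 104. ] [624. 231.] [286. 211.]
(-35, -95, 104) [516.3 -43.5 104. ] [578. 398.] [307. 219.]
```

Measurements agree: the foot plate comes out at 210 x 118 mm, and the dropper, oil and head line up in both views. Bracket is at (573, 40), yaw -0.24; dropper about (589, 105); oil about (582, -332). I'll travel at the current height first.

>>> play_rows([
  [0.029,-0.029,0,0,0,0,63],
  [0.029,-0.029,0,0,0,0,63],
  [0.029,-0.029,0,0,0,0,63],
  [0.029,-0.029,0,0,0,0,63],
  [0.029,-0.029,0,0,0,0,63],
  [0.029,-0.029,0,0,0,0,63],
  [0.029,-0.029,0,0,0,0,63],
  [0.029,-0.029,0,0,0,0,63],
])

```text
t: 1.05
eef_pos: [319.0, -322.5, 226.9]
tcp_rot: [-3.141, -0.0, 0.224]
ft_force: [1.2, 0.2, -0.8]
opening: 0.632
```

>>> play_rows([
  [0.028,-0.03,0,0,0,0.059,63],
  [0.028,-0.03,0,0,0,0.059,63],
  [0.028,-0.03,0,0,0,0.059,63],
  [0.028,-0.03,0,0,0,0.059,63],
  [0.028,-0.03,0,0,0,0.059,63],
  [0.028,-0.03,0,0,0,0.059,63],
  [0.028,-0.03,0,0,0,0.059,63],
  [0.028,-0.03,0,0,0,0.059,63],
])

```text
t: 1.85
eef_pos: [544.1, -69.4, 228.6]
tcp_rot: [3.141, -0.002, -0.265]
ft_force: [0.6, -1.9, 0.4]
opening: 0.63
```

```bash
cat >> h.py <<'E'
def go(x,y,z,yaw=-0.24,s=None):
    from scipy.spatial.transform import Rotation as Ro
    s=s or state(); R=Ro.from_euler('xyz',s["tcp_rot"]); 
    d=R.inv().apply(np.array([x,y,z])-s["eef_pos"]); r=(R.inv()*Ro.from_euler('xyz',[np.pi,0,yaw])).as_rotvec()
    print("pos",s["eef_pos"].round(1),"rot",s["tcp_rot"].round(3),"d",d.round(1),"rot",r.round(3),"F",s["ft_force"].round(1),"op",round(s["opening"],3),"t",round(s["t"],2),"q",s["joints"].round(2))
E
python3 -c "
from h import *
go(589,105,200)"
```

```text
pos [544.1 -69.4 228.6] rot [ 3.141e+00 -2.000e-03 -2.650e-01] d [  -2.4 -180.1   28.4] rot [ 0.001 -0.002 -0.025] F [ 0.6 -1.9  0.4] op 0.63 t 1.85 q [-0.25  0.38  1.75 -0.    1.01  1.59]
```

>>> play_rows([
  [0,-0.036,0,0,0,-0.006,63],
  [0,-0.036,0,0,0,-0.006,63],
  [0,-0.036,0,0,0,-0.006,63],
  [0,-0.036,0,0,0,-0.006,63],
  [0,-0.036,0,0,0,0,63],
  [0,0,0,0,0,0,63],
])

```text
t: 2.45
eef_pos: [593.9, 115.4, 227.0]
tcp_rot: [3.141, -0.003, -0.239]
ft_force: [0.5, -1.0, -0.3]
opening: 0.63
```

Run:
```python
from h import *
c=read_camera("wrist"); cv2.imwrite("pics/w1.png",c["img"][:,:,::-1])
t=read_camera("top"); cv2.imwrite("pics/t1.png",t["img"][:,:,::-1])
go(589,105,200)
print(proj(c,[589,105,100]),proj(c,[573,40.5,80]))
```

```text
pos [593.3 112.5 227. ] rot [ 3.14e+00 -2.00e-03 -2.41e-01] d [-2.4  8.3 27. ] rot [ 0.001 -0.002 -0.001] F [-1.1 -1.1  0.7] op 0.631 t 2.55 q [ 0.08  0.46  1.62 -0.    1.06  1.89]
[327.87544903 192.02042807] [399.26847218 186.40699627]
```

View pics/w1.png

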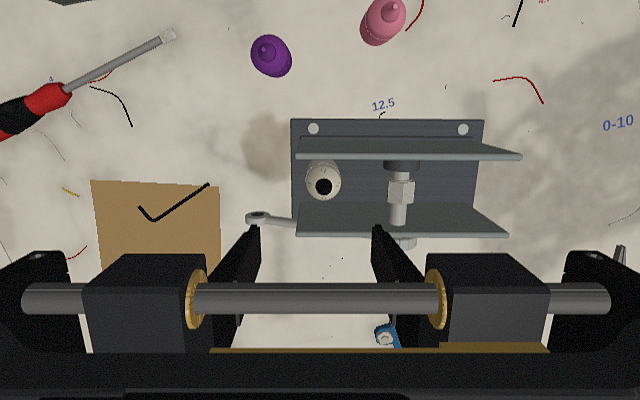

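The wrist view shows the dropper nozzle at (324,187) and the bolt head at (400,190), about 5 px from where I predicted them. I'll refine from these.

Run:
```python
from h import *
c=read_camera("wrist"); cv2.imwrite("pics/w1c.png",cv2.resize(c["img"][110:250,280:530,::-1],None,fx=3.2,fy=3.2,interpolation=cv2.INTER_CUBIC))
print("nozzle",onz(c,324,187,100),"head",onz(c,400,190,92))
for p,z in [((297,158),104),((519,157),104),((297,236),104),((508,236),104),((291,119),10),((485,120),10)]: print(p,onz(c,*p,z).round(1))
```

```text
nozzle [593.48478205 104.2679419  100.        ] head [572.58041721  39.72761344  92.        ]
(297, 158) [624.1 120.1 104. ]
(519, 157) [580.9 -58.7 104. ]
(297, 236) [556.7 137.7 104. ]
(508, 236) [512.  -43.6 104. ]
(291, 119) [651.6 124.4  10. ]
(485, 120) [600.8 -77.7  10. ]
```

View pics/w1c.png

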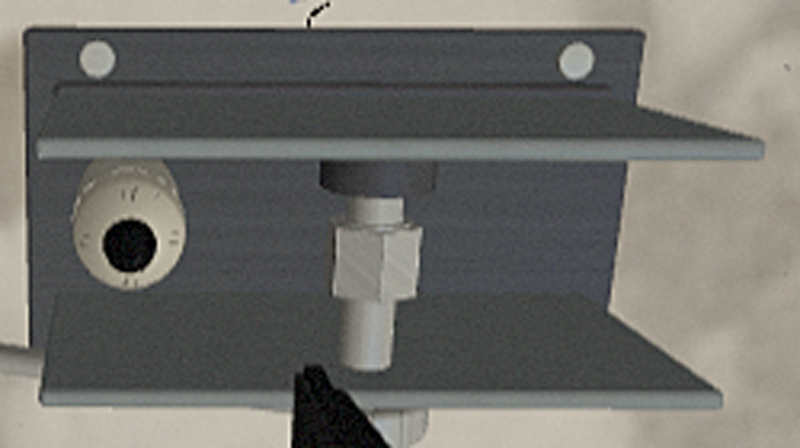

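```bash
python3 -c "
from h import *
go(590,104.5,58)"
```

```text
pos [593.3 111.6 227.1] rot [ 3.14e+00 -2.00e-03 -2.42e-01] d [ -1.8   7.5 169.1] rot [ 0.001 -0.002 -0.002] F [-1.1 -0.3  0.1] op 0.631 t 2.6 q [ 0.08  0.46  1.62 -0.    1.06  1.89]
```

>>> play_rows([
  [-0.002,0.007,0.03,0,0,0,63],
  [0,0,0.04,0,0,0,63],
  [0,0,0,0,0,0,63],
  [0,0,0,0,0,0,63],
])

```text
t: 3.0
eef_pos: [590.2, 100.5, 158.0]
tcp_rot: [3.141, -0.005, -0.247]
ft_force: [0.3, -0.1, 0.3]
opening: 0.628
```

```bash
python3 -c "
from h import *
c=read_camera('wrist'); cv2.imwrite('pics/w2.png',c['img'][:,:,::-1])
go(590,104.5,58)"
```

```text
pos [590.1 100.5 158. ] rot [ 3.141 -0.005 -0.247] d [ -1.6  -3.9 100. ] rot [ 0.001 -0.005 -0.007] F [ 0.1  0.4 -0.3] op 0.631 t 3.05 q [ 0.06  0.53  1.7  -0.    0.9   1.88]
```

View pics/w2.png

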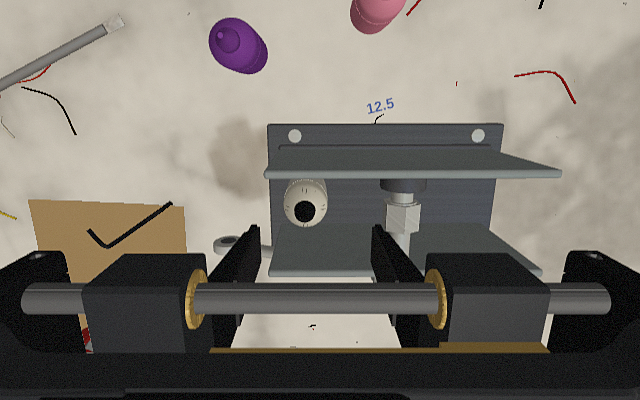

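```bash
python3 -c "
from h import *
c=read_camera('wrist')
print(onz(c,305,212,100),onz(c,305,203,100), onz(c,402,217,92))
go(590,104.5,58)"
```

```text
[595.02621327 105.94379481 100.        ] [601.08572915 104.36241116 100.        ] [572.46052323  42.67084587  92.        ]
pos [590.3 100.8 158.4] rot [ 3.141 -0.006 -0.247] d [ -1.8  -3.5 100.4] rot [ 0.001 -0.006 -0.007] F [-0.1 -0.7  0.1] op 0.632 t 3.1 q [ 0.06  0.53  1.7  -0.    0.9   1.88]
```

>>> play_rows([
  [0,-0.0045,0,0,0,-0.006,63],
  [0,0,0.03,0,0,0,63],
  [0,0,0.03,0,0,0,63],
  [0,0,0.02,0,0,0,63],
  [0,0,0.018,0,0,0,63],
  [0,0,0,0,0,0,63],
  [0,0,0,0,0,0,63],
])

```text
t: 3.8
eef_pos: [598.2, 106.9, 67.6]
tcp_rot: [-3.137, -0.022, -0.239]
ft_force: [1.3, 0.9, -0.4]
opening: 0.631
```

```bash
python3 -c "
from h import *
c=read_camera('wrist'); cv2.imwrite('pics/w3.png',c['img'][:,:,::-1])
go(591,105,58)"
```

```text
pos [598.2 106.9  67.7] rot [-3.137 -0.022 -0.239] d [-6.8  3.6  9.6] rot [-0.005 -0.022  0.001] F [-0.1  1.   0.4] op 0.632 t 3.85 q [ 0.07  0.66  1.76 -0.    0.7   1.88]
```

View pics/w3.png

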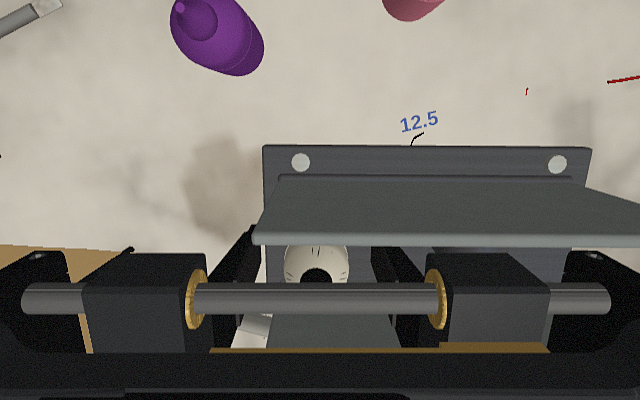

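Dropper at (316,260) sits centred between the fingers. I'll correct the small x drift, go down slightly and close.

>>> play_rows([
  [-0.007,0,0.004,0,-0.022,0,63],
  [0,0,0,0,0,0,63],
  [0,0,0,0,0,0,20],
  [0,0,0,0,0,0,20],
  [0,0,0,0,0,0,20],
  [0,0,0,0,0,0,20],
])

```text
t: 4.45
eef_pos: [592.3, 109.0, 67.0]
tcp_rot: [-3.135, -0.003, -0.238]
ft_force: [-0.1, -0.1, 0.3]
opening: 0.35
```

```bash
python3 -c "
from h import *
c=read_camera('wrist'); cv2.imwrite('pics/w4.png',c['img'][:,:,::-1])
go(591,105,58)"
```

```text
pos [592.3 109.   67. ] rot [-3.135e+00 -3.000e-03 -2.380e-01] d [-0.3  4.2  8.9] rot [-0.006 -0.003  0.002] F [ 0.1 -0.7  0.8] op 0.343 t 4.5 q [0.07 0.66 1.76 0.01 0.72 1.87]
```

View pics/w4.png

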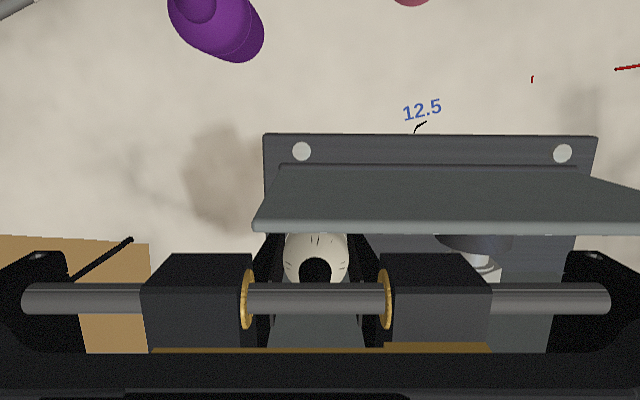

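Opening 0.343 is about 33 mm, which matches the 34 mm body. Lifting.

>>> play_rows([
  [0,0,-0.015,0,0,0,20],
  [0,0,-0.025,0,0,0,20],
  [0,0,-0.025,0,0,0,20],
  [0,0,-0.025,0,0,0,20],
  [0,0,-0.025,0,0,0,20],
  [0,0,-0.025,0,0,0,20],
  [0,0,0,0,0,0,20],
])

```text
t: 5.2
eef_pos: [590.9, 108.0, 210.5]
tcp_rot: [-3.137, 0.001, -0.238]
ft_force: [0.3, -0.2, -0.9]
opening: 0.341
```

```bash
python3 -c "
from h import *
c=read_camera('wrist'); cv2.imwrite('pics/w5.png',c['img'][:,:,::-1])
go(490,-330,200)"
```

```text
pos [590.2 108.  208.7] rot [-3.137e+00  3.000e-03 -2.380e-01] d [  6.1 449.3   6.8] rot [-0.004  0.003  0.002] F [-0.  -0.1 -1.4] op 0.344 t 5.25 q [0.07 0.48 1.65 0.01 1.02 1.88]
```

View pics/w5.png

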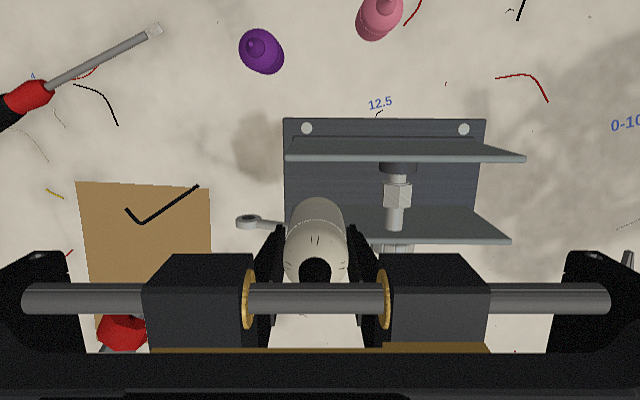

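```bash
python3 -c "
from h import *
c=read_camera('wrist'); print(-np.array(c['R']).T@np.array(c['t'])-state()['eef_pos'])
go(490,-332,200)"
```

```text
[ 76.19770827 -19.44334396 157.29116765]
pos [589.6 107.9 207.3] rot [-3.138  0.005 -0.238] d [  7.1 451.    5.7] rot [-0.003  0.005  0.002] F [-0.1 -0.6 -1.9] op 0.341 t 5.3 q [0.07 0.48 1.65 0.01 1.02 1.87]
```

>>> play_rows([
  [0.001,0.02,0,0,0,0,20],
  [0,0.03,0,0,0,0,20],
  [0,0.04,0,0,0,0,20],
  [0.001,0.04,0,0,0,0,20],
  [0,0.04,0,0,0,0,20],
  [0.001,0.04,0,0,0,0,20],
  [0.001,0.04,0,0,0,0,20],
  [0.001,0.04,0,0,0,0,20],
])

```text
t: 6.1
eef_pos: [520.1, -179.7, 193.2]
tcp_rot: [-3.138, 0.024, -0.231]
ft_force: [1.3, 0.1, -0.3]
opening: 0.343
```

```bash
python3 -c "
from h import *
go(490,-332,200)"
```

```text
pos [ 520.1 -179.7  193.2] rot [-3.138  0.024 -0.231] d [  5.3 155.1  -7.6] rot [-0.004  0.024  0.009] F [ 1.3  0.1 -0.3] op 0.343 t 6.1 q [-0.45  0.43  1.77 -0.    0.96  1.35]
```

>>> play_rows([
  [0.001,0.036,-0.002,0,0.008,0,20],
  [0.001,0.036,-0.002,0,0.008,0,20],
  [0.001,0.036,0,0,0.006,0,20],
  [0.001,0.03,0,0,0,0,20],
  [0,0,0,0,0,0,20],
  [0,0,0,0,0,0,20],
])

```text
t: 6.7
eef_pos: [486.0, -323.1, 186.0]
tcp_rot: [-3.132, 0.015, -0.237]
ft_force: [-0.1, 0.4, -1.0]
opening: 0.344
```

```bash
python3 -c "
from h import *
c=read_camera('wrist'); cv2.imwrite('pics/w6.png',c['img'][:,:,::-1])
print(proj(c,[582,-332,120]),proj(c,[582,-332,0]))
go(490,-332,58)"
```

```text
[292.83002535  63.33047766] [302.06602285  72.7354521 ]
pos [ 486.1 -322.9  186. ] rot [-3.132  0.016 -0.236] d [  7.9   9.1 127.9] rot [-0.009  0.016  0.004] F [ 0.  -0.  -0.9] op 0.345 t 6.75 q [-0.7   0.48  1.7   0.    0.97  1.11]
```

View pics/w6.png

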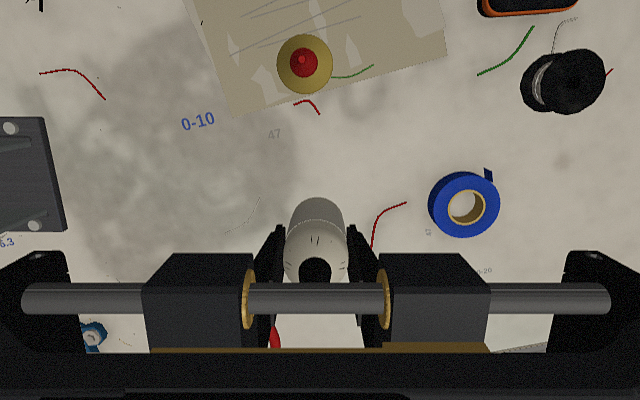

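The oil bottle is at (303,63), matching prediction to a few mm. Descending on its robot side.

>>> play_rows([
  [0.007,0.009,0.02,-0.009,0.016,0.004,20],
  [0,0,0.025,0,0,0,20],
  [0,0,0.025,0,0,0,20],
  [0,0,0.022,0,0,0,20],
  [0,0,0.015,0,0,0,20],
  [0,0,0,0,0,0,20],
  [0,0,0,0,0,0,20],
])

```text
t: 7.45
eef_pos: [492.9, -324.5, 73.6]
tcp_rot: [-3.14, 0.002, -0.232]
ft_force: [0.1, -0.6, -0.4]
opening: 0.344
```

```bash
python3 -c "
from h import *
go(490,-332,58)"
```

```text
pos [ 492.9 -324.5   73.6] rot [-3.14e+00  2.00e-03 -2.32e-01] d [-1.1  8.  15.6] rot [-0.002  0.002  0.008] F [ 0.1 -0.6 -0.4] op 0.344 t 7.45 q [-0.69  0.64  1.79  0.    0.72  1.11]
```

>>> play_rows([
  [0,0,0.012,0,0,0.008,20],
  [0,0,0,0,0,0,20],
  [0,0,0.002,0,0,0,20],
  [0,0,0,0,0,0,20],
])

```text
t: 7.85
eef_pos: [494.0, -323.9, 60.6]
tcp_rot: [-3.141, -0.001, -0.239]
ft_force: [0.4, 0.0, -0.9]
opening: 0.344
```

```bash
python3 -c "
from h import *
go(490,-332,57)"
```

```text
pos [ 494.  -323.9   60.6] rot [-3.141e+00 -1.000e-03 -2.390e-01] d [-2.   8.8  3.6] rot [-0.001 -0.001  0.001] F [ 0.4  0.  -0.9] op 0.344 t 7.85 q [-0.69  0.65  1.79  0.    0.69  1.12]
```

>>> play_rows([
  [0,0,0.002,0,0,0,20],
  [0,0,0,0,0,0,20],
  [0,0,0.0015,0,0,0,20],
  [0,0,0,0,0,0,20],
])

```text
t: 8.25
eef_pos: [494.1, -324.4, 57.6]
tcp_rot: [3.142, -0.002, -0.239]
ft_force: [-0.9, 0.0, -0.6]
opening: 0.346
```

```bash
python3 -c "
from h import *
c=read_camera('wrist'); cv2.imwrite('pics/w7.png',c['img'][:,:,::-1])
c=read_camera('side'); cv2.imwrite('pics/s7.png',cv2.resize(c['img'][120:300,220:420,::-1],None,fx=3.3,fy=3.3,interpolation=cv2.INTER_CUBIC))
go(490,-332,57)"
```

```text
pos [ 494.2 -324.4   57.8] rot [ 3.141e+00 -2.000e-03 -2.390e-01] d [-2.3  8.4  0.8] rot [ 0.    -0.002  0.001] F [-0.8  0.7 -0.7] op 0.347 t 8.35 q [-0.69  0.66  1.79  0.    0.69  1.12]
```

View pics/s7.png

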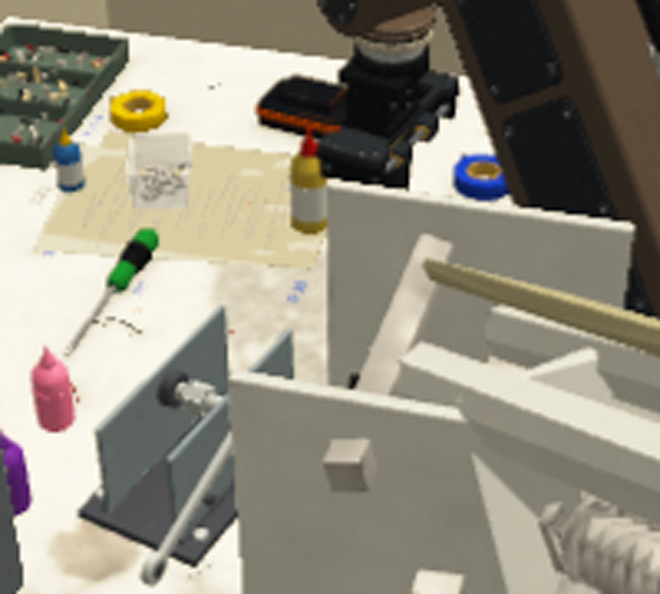

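>>> play_rows([
  [0,0,0.001,0,0,0,20],
  [0,0,0,0,0,0,20],
])

```text
t: 8.55
eef_pos: [494.4, -324.5, 57.0]
tcp_rot: [3.141, -0.003, -0.239]
ft_force: [0.7, -0.1, -0.9]
opening: 0.346
```

>>> play_rows([
  [0,0,0.001,0,0,0,20],
  [0,0,0,0,0,0,20],
])

```text
t: 8.75
eef_pos: [494.8, -324.8, 57.1]
tcp_rot: [3.141, -0.004, -0.239]
ft_force: [-0.5, 0.6, -0.4]
opening: 0.344
```

```bash
python3 -c "
from h import *
go(490,-332,57)"
```

```text
pos [ 494.8 -324.8   57.1] rot [ 3.141 -0.004 -0.239] d [-2.9  8.2  0.1] rot [ 0.001 -0.004  0.001] F [-0.5  0.6 -0.4] op 0.344 t 8.75 q [-0.69  0.66  1.79  0.    0.68  1.12]
```

>>> play_rows([
  [0,0,0.002,0,0,0,20],
  [0,0,0,0,0,0,20],
])

```text
t: 8.95
eef_pos: [495.6, -325.5, 57.2]
tcp_rot: [3.139, -0.008, -0.239]
ft_force: [0.5, 0.5, -0.7]
opening: 0.343
```

>>> play_rows([
  [0,0,0.002,0,0,0,20],
  [0,0,0,0,0,0,20],
])

```text
t: 9.15
eef_pos: [496.5, -326.2, 57.0]
tcp_rot: [3.138, -0.011, -0.239]
ft_force: [0.2, -0.5, -1.0]
opening: 0.343
```

z has stopped at 57.0, the nominal standing height, so the bottle is on the bench. I'll remove the small tilt and release.

>>> play_rows([
  [0,0,-0.0005,0.003,-0.011,0,20],
  [0,0,0,0,0,0,40],
  [0,0,0,0,0,0,60],
  [0,0,0,0,0,0,70],
  [0,0,0,0,0,0,70],
])

```text
t: 9.65
eef_pos: [496.2, -326.0, 56.4]
tcp_rot: [3.141, 0.003, -0.239]
ft_force: [-0.2, -0.5, -0.2]
opening: 0.596
```

```bash
python3 -c "
from h import *
c=read_camera('wrist'); cv2.imwrite('pics/w8.png',c['img'][:,:,::-1])
go(490,-332,200)"
```

```text
pos [ 496.2 -326.    56.3] rot [ 3.141e+00  3.000e-03 -2.390e-01] d [  -5.     7.3 -143.6] rot [0.    0.003 0.001] F [ 0.6  0.7 -0.3] op 0.637 t 9.7 q [-0.69  0.66  1.79 -0.    0.69  1.12]
```

View pics/w8.png

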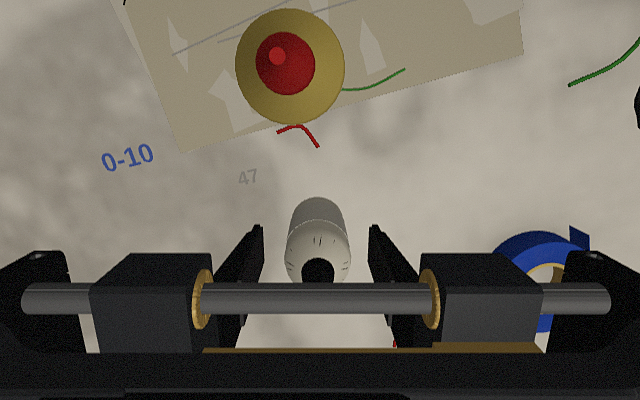

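The bottle is standing free between the open fingers. Going straight up.

>>> play_rows([
  [0,0,-0.01,0,0,0,70],
  [0,0,-0.025,0,0,0,70],
  [0,0,-0.03,0,0,0,70],
  [0,0,-0.03,0,0,0,70],
  [0,0,-0.03,0,0,0,70],
  [0,0,-0.03,0,0,0,70],
  [0,0,0,0,0,0,70],
])

```text
t: 10.4
eef_pos: [496.2, -325.7, 220.9]
tcp_rot: [3.142, 0.003, -0.239]
ft_force: [0.0, -0.2, 0.2]
opening: 0.705
```

```bash
python3 -c "
from h import *
c=read_camera('wrist'); cv2.imwrite('pics/w9.png',c['img'][:,:,::-1])
c=read_camera('top'); cv2.imwrite('pics/t9.png',c['img'][:,:,::-1])
go(490,-332,200);go(573,40,200)"
```

```text
pos [ 495.2 -325.   217.2] rot [-3.139  0.008 -0.239] d [-3.3  8.1 17.2] rot [-0.002  0.008  0.001] F [ 0.7 -0.1  0.1] op 0.7 t 10.5 q [-0.69  0.46  1.65 -0.    1.04  1.12]
pos [ 495.2 -325.   217.2] rot [-3.139  0.008 -0.239] d [ -10.9 -373.    18.1] rot [-0.002  0.008  0.001] F [ 0.7 -0.1  0.1] op 0.7 t 10.5 q [-0.69  0.46  1.65 -0.    1.04  1.12]
```

View pics/w9.png

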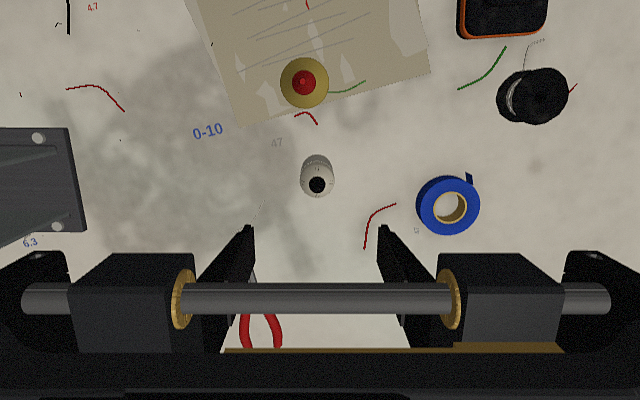

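The dropper stands upright at (317,185), with the oil bottle at (304,82). On to the bolt head.

>>> play_rows([
  [-0.001,-0.03,0,0,0,0,50],
  [-0.001,-0.043,0,0,0,0,50],
  [-0.001,-0.043,0,0,0,0,50],
  [-0.001,-0.043,0,0,0,0,50],
  [-0.001,-0.043,0,0,0,0,50],
  [-0.001,-0.043,0,0,0,0,50],
  [-0.001,-0.043,0,0,0,0,50],
  [-0.001,-0.03,0,0,0,0,50],
])

```text
t: 11.3
eef_pos: [560.7, -5.6, 208.9]
tcp_rot: [-3.138, 0.023, -0.247]
ft_force: [-0.1, -0.2, -0.3]
opening: 0.499
```

```bash
python3 -c "
from h import *
go(573,40,200)"
```

```text
pos [560.7  -5.6 208.9] rot [-3.138  0.023 -0.247] d [  0.9 -47.2   9. ] rot [-0.004  0.023 -0.007] F [-0.1 -0.2 -0.3] op 0.499 t 11.3 q [-0.13  0.43  1.73  0.01  1.01  1.68]
```

>>> play_rows([
  [0,-0.03,0,0,0.02,-0.007,50],
  [0,-0.013,0.02,0,0,0,50],
  [0,0,0.02,0,0,0,50],
  [0,0,0,0,0,0,50],
  [0,0,0,0,0,0,50],
])

```text
t: 11.8
eef_pos: [569.1, 43.1, 163.1]
tcp_rot: [-3.139, 0.011, -0.234]
ft_force: [0.3, -0.7, 0.5]
opening: 0.5
```

```bash
python3 -c "
from h import *
c=read_camera('wrist'); cv2.imwrite('pics/w10.png',c['img'][:,:,::-1])
print(proj(c,[573,40.5,92]))
go(573,40,84)"
```

```text
[317.4250685 202.9983607]
pos [569.   43.  163.1] rot [-3.139  0.011 -0.234] d [ 5.5  2.2 79.1] rot [-0.002  0.011  0.006] F [-0.6 -0.4 -0.2] op 0.497 t 11.85 q [-0.04  0.49  1.76  0.01  0.9   1.76]
```

View pics/w10.png

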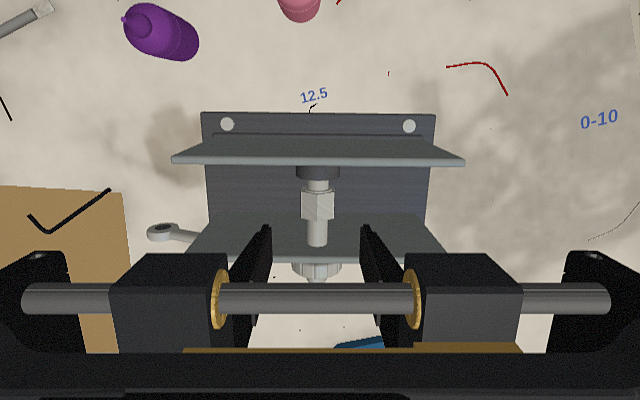

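The head is exactly where predicted, at (317,202). Descending over it.

>>> play_rows([
  [0.005,0.002,0.01,0,0.011,0.006,50],
  [0,0,0.025,0,0,0,50],
  [0,0,0.02,0,0,0,50],
  [0,0,0,0,0,0,50],
  [0,0,0,0,0,0,50],
])

```text
t: 12.35
eef_pos: [575.3, 37.4, 110.9]
tcp_rot: [-3.138, -0.005, -0.244]
ft_force: [-0.1, -0.5, 0.4]
opening: 0.498
```

```bash
python3 -c "
from h import *
go(573,40.5,83)"
```

```text
pos [575.3  37.4 110.9] rot [-3.138 -0.005 -0.244] d [-3.1 -2.4 27.9] rot [-0.003 -0.005 -0.004] F [-0.1 -0.5  0.4] op 0.498 t 12.35 q [-0.05  0.56  1.8   0.    0.77  1.76]
```

>>> play_rows([
  [-0.003,-0.0025,0.003,0,-0.003,0,50],
  [-0.001,0,0.013,0,0,0,50],
  [0,0,0.01,0,0,0,50],
  [0,0,0,0,0,0,50],
  [0,0,0,0,0,0,50],
])

```text
t: 12.85
eef_pos: [572.9, 40.8, 85.6]
tcp_rot: [-3.138, -0.006, -0.245]
ft_force: [-0.1, -0.1, 0.0]
opening: 0.497
```

```bash
python3 -c "
from h import *
c=read_camera('wrist'); cv2.imwrite('pics/w11.png',c['img'][:,:,::-1])
go(573,40.5,83)"
```

```text
pos [572.8  40.8  85.6] rot [-3.138 -0.006 -0.245] d [0.3 0.3 2.6] rot [-0.004 -0.006 -0.005] F [ 0.7 -0.1  0.3] op 0.498 t 12.9 q [-0.05  0.6   1.82  0.    0.71  1.77]
```

View pics/w11.png

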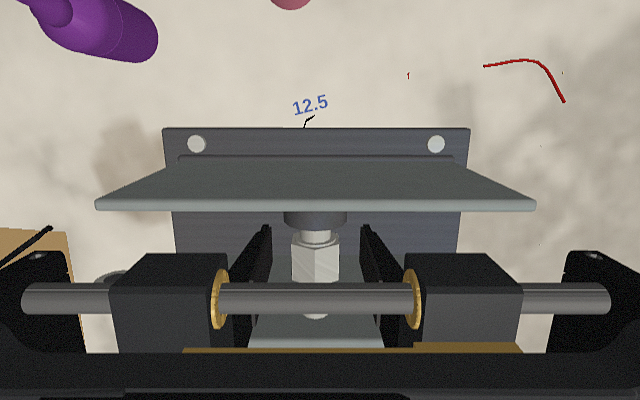

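>>> play_rows([
  [0,0,0.003,-0.004,-0.006,-0.005,50],
  [0,0,0,0,0,0,30],
  [0,0,0,0,0,0,10],
  [0,0,0,0,0,0,10],
  [0,0,0,0,0,0,10],
  [0,0,0,0,0,0,10],
])

```text
t: 13.5
eef_pos: [573.3, 41.2, 82.9]
tcp_rot: [-3.141, -0.0, -0.239]
ft_force: [-0.0, -1.4, -1.2]
opening: 0.248
```

```bash
python3 -c "
from h import *
c=read_camera('side'); cv2.imwrite('pics/s12.png',cv2.resize(c['img'][180:300,220:340,::-1],None,fx=4.5,fy=4.5,interpolation=cv2.INTER_CUBIC))
go(573,40.5,83); print(state()['moment'])"
```

```text
pos [573.3  41.1  83. ] rot [-3.141 -0.    -0.239] d [-0.1  0.7 -0. ] rot [-0.    -0.     0.001] F [ 1.3  0.4 -0.3] op 0.248 t 13.55 q [-0.04  0.61  1.82  0.    0.71  1.77]
[ 0.17525414 -0.04166463 -0.03979495]
```

View pics/s12.png

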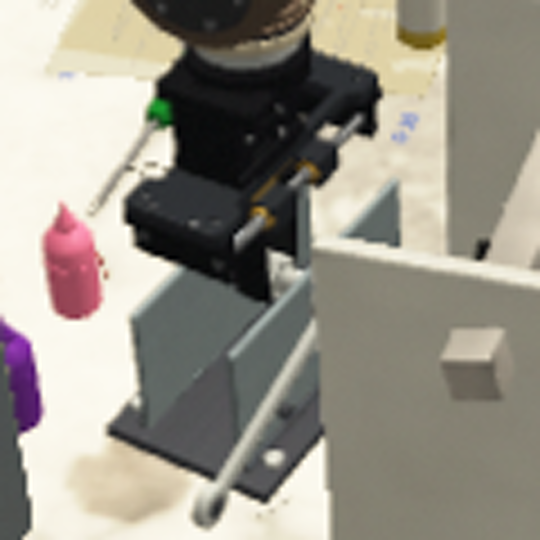

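The head is gripped at 23.6 mm. The tool x axis runs along bracket +x, so I need a positive ax turn.

>>> play_rows([
  [0,0.0002,0,0.05,0,0,10],
  [0,0.0002,0,0.05,0,0,10],
  [0,0,0,0,0,0,10],
])

```text
t: 13.85
eef_pos: [573.2, 40.8, 82.9]
tcp_rot: [-3.038, -0.001, -0.239]
ft_force: [2.0, 6.2, -2.0]
opening: 0.248
```

```bash
cat >> h.py <<'E'
def chk():
    from scipy.spatial.transform import Rotation as Ro
    s=state(); R=Ro.from_euler('xyz',s["tcp_rot"]); b=Ro.from_euler('xyz',[np.pi,0,-0.24])
    print("relative rotvec",(b.inv()*R).as_rotvec().round(3),"3mm-ahead pt",(s["eef_pos"]+R.apply([0,0,3])).round(1),"F",s["ft_force"].round(1),"M",s["moment"].round(2),"op",round(s["opening"],3),"t",s["t"],"q",s["joints"].round(2))
E
python3 -c "
from h import *
chk()"
```

```text
relative rotvec [ 0.103  0.    -0.001] 3mm-ahead pt [573.3  41.1  79.9] F [ 2.   6.2 -2. ] M [ 0.91 -0.22 -0.07] op 0.248 t 13.85 q [-0.09  0.6   1.84  0.16  0.69  1.6 ]
```

>>> play_rows([
  [0,0.0002,0,0.05,0,0,10],
  [0,0.0002,0,0.05,0,0,10],
  [0,0.0002,0,0.05,0,0,10],
  [0,0,0,0,0,0,10],
])

```text
t: 14.25
eef_pos: [573.1, 40.4, 82.8]
tcp_rot: [-2.886, -0.0, -0.239]
ft_force: [1.2, 6.2, -1.3]
opening: 0.25
```

```bash
python3 -c "
from h import *
chk()"
```

```text
relative rotvec [ 0.255  0.    -0.001] 3mm-ahead pt [573.3  41.1  79.9] F [ 1.2  6.2 -1.3] M [ 0.77 -0.28 -0.14] op 0.25 t 14.25 q [-0.16  0.6   1.87  0.41  0.69  1.33]
```

>>> play_rows([
  [0,0.0002,0,0.05,0,0,10],
  [0,0.0002,0,0.045,0,0,10],
  [0,0,0,0,0,0,10],
  [0,0,0,0,0,0,10],
])

```text
t: 14.65
eef_pos: [573.0, 40.2, 82.7]
tcp_rot: [-2.794, 0.001, -0.239]
ft_force: [1.6, 1.5, -0.2]
opening: 0.251
```

```bash
python3 -c "
from h import *
chk()
c=read_camera('side'); cv2.imwrite('pics/s13.png',cv2.resize(c['img'][130:300,200:340,::-1],None,fx=3.5,fy=3.5,interpolation=cv2.INTER_CUBIC))
c=read_camera('top'); cv2.imwrite('pics/t13.png',c['img'][:,:,::-1])
def B(p,y=-.24): return np.array([573+np.cos(y)*p[0]-np.sin(y)*p[1],40.5+np.sin(y)*p[0]+np.cos(y)*p[1],p[2]])
s=read_camera('side')
for a in (0,.25,.35,.45):
  for xx in (-48,):
    print(a,((proj(s,B((xx,150*np.cos(a-.35),80+150*np.sin(a-.35))))-[200,130])*3.5).round(1))
"
```

```text
relative rotvec [ 0.347 -0.001 -0.   ] 3mm-ahead pt [573.3  41.2  79.9] F [ 1.6  1.5 -0.2] M [ 0.02 -0.16 -0.18] op 0.251 t 14.65 q [-0.2   0.61  1.88  0.55  0.72  1.18]
0 [230.8 566.3]
0.25 [220.4 539.7]
0.35 [218.2 526. ]
0.45 [217.1 510.9]
```

View pics/s13.png

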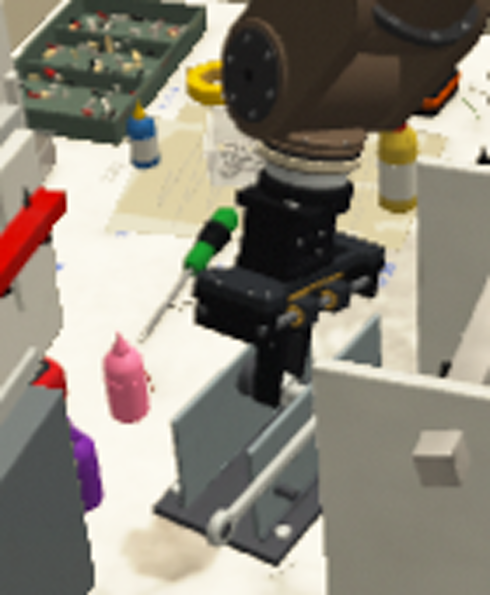

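View pics/t13.png

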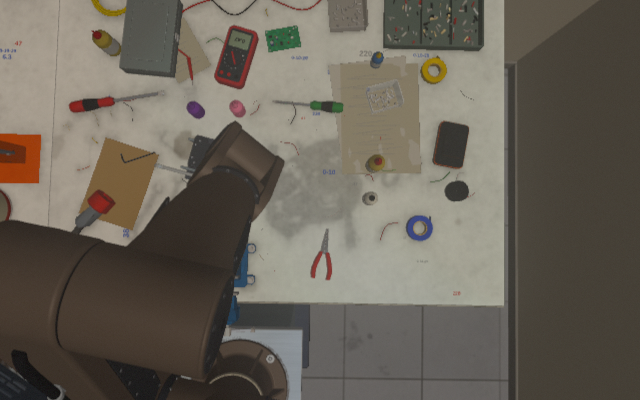

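The spanner eye is at (220,525), against a predicted (218,526) for level. The dropper stands at (370,198), beside the oil at (376,163). I'll settle briefly, re-check and hand in.

>>> play_rows([
  [0,0,0,0,0,0,10],
  [0,0,0,0,0,0,10],
  [0,0,0,0,0,0,10],
])

```text
t: 15.1
eef_pos: [573.1, 40.2, 82.8]
tcp_rot: [-2.796, 0.0, -0.238]
ft_force: [1.5, 0.9, -1.6]
opening: 0.248
```

```bash
python3 -c "
from h import *
chk()
c=read_camera('top'); a=onz(c,369.5,198,90); b=onz(c,378,161,117); print(a,b,np.linalg.norm((a-b)[:2]))
chk(); print(state()['qvel'].round(3))
print(job_done())"
```

```text
relative rotvec [ 0.346 -0.001 -0.002] 3mm-ahead pt [573.3  41.2  80. ] F [ 1.5  0.9 -1.6] M [-0.19 -0.09 -0.12] op 0.248 t 15.1 q [-0.2   0.61  1.88  0.54  0.71  1.18]
[ 494.3869446  -319.22457407   90.        ] [ 582.73647996 -334.85644761  117.        ] 89.72176920398563
relative rotvec [ 0.346 -0.001 -0.002] 3mm-ahead pt [573.3  41.2  80. ] F [-0.2  1.  -1.7] M [-0.24 -0.04 -0.17] op 0.248 t 15.15 q [-0.2   0.61  1.88  0.54  0.71  1.18]
[-0.001  0.001 -0.     0.003  0.001 -0.004]
the job is handed in; nothing more can be done
None
```

The job is handed in at 15.2 s. I took the cream dropper out of the gap, stood it on the bench on the robot's side of the oil bottle and let go. Then I gripped the hidden bolt head and turned it until the spanner was level. The gripper is still holding the head.

**Last checks:**
- **Bolt:** the tool had turned 0.346 rad and held steady. The spanner eye was within 2 px of where the side view should show it at level.
- **Grip:** the jaws held at 23.6 mm on the 24 mm head, with wrist forces under 2 N.
- **Dropper:** it stood upright about 90 mm from the oil bottle in the top view.
- **Bystanders:** the oil bottle, pliers and spool looked unmoved by eye in the top view. I did not measure them.

**Uncertain:**
- **Dropper set-down:** the force reading never showed the bottle touching the bench. I judged contact from the tool height stopping at 57 mm, the expected standing height, and from the later pictures.
- **Grip force and spanner contact:** neither was measured directly. I saw no contact with the spanner in the views.

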